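# Drag the slide tray home and shut its catch

### The arm

A 7-joint arm with a two-finger parallel gripper is mounted at the origin on the work surface. World frame = base frame: x ahead of the robot, y to its left, z up, the work surface at z = 0. Lengths are in m, angles in rad, forces in N, time in s.
With the tool pointing down it reaches from about 0.4 to 0.85 m from the base axis. Payload 10.4 kg.
Tool frame: the origin (TCP) lies at the very end of the fingers, on their centre line; the grasp point (between the pads) lies 19 mm behind it; z points along the fingers, y is the direction in which the jaws open and shut (so a half turn about z gives the same grasp; the last joint's range is limited). The gripper opens to 85 mm and grips with 20 to 120 N. Pads are 22 mm wide; open, the fingers measure 114 mm over their backs; the gripper's body (76 mm by 85 mm) begins 54 mm behind the grasp point. The pads swing forward as they close: fully open they stand 13 mm farther back than shut.
Start: joints at [1.321, 0.332, -0.065, 1.46, 0.022, 1.35, -0.088], TCP at [0.141, -0.609, 0.231] pointing down, gripper open.
Joint ranges: [-2.6, 2.6], [-0.5, 2.12], [-1.47, 1.34], [0.16, 2.42], [-1.27, 4.41], [0.06, 2.06], [-2.6, 2.6]. Speed limits (rad/s): [2.22, 2.22, 2.79, 2.79, 3.14, 3.14, 3.14].

### API

Orientations are given as a unit quaternion [x, y, z, w].
In Python, from workcell import get_obs, camera, camera_info, hand_in gives the robot as it stands.
- The arm moves only by the tool move_arm, never from a script. Its argument "moves" is a list of rows, each a list of 3 entries, a list of its own where there are three numbers: the shift along the tool's x, y, z in units of 25 mm (1.0 is 25 mm), then the turn, a rotation vector about the tool's x, y, z in degrees, then the opening, from 0 (shut) to 1 (fully open). A call has 1 to 5 rows; each row shifts and turns the commanded pose from where the row before left it, along the tool's axes as they then stand; what a row does not reach is not made up. A row lasts 1/8 s, in which the tool goes at most 62.5 mm and 10.7 degrees, less where a joint would pass 70% of its speed; a pose out of reach is approached as far as the arm can. A call is refused whole if a number of a shift passes 1 or a number of a turn 10.7, either way. A call with a gripper value outside its range is refused whole. The fingers move at their own pace and stop on an object; "squeeze" is the grip in N (left out, the last holds). Time passes only in rows, so rows that do not move let the fingers close. It gives the time, the measured TCP pose, the force and the opening at its end, in the units of the state.
- get_obs(): the state, without advancing time (a new reading comes with each control period).
- camera(name): name is "scene" or "top"; returns the picture (420x560x3 uint8, red, green, blue); there is no depth.
- camera_info(name): a dict with "fx", "fy", "cx", "cy" (pixels), "origin" and "rotation" of the camera in the world. Camera axes: x right, y down, z forward; pixel columns grow to the right and rows downward; lengths in m; the calibration is good to about 2 mm. A picture is of the moment at which its call begins. camera_info takes no time and is no camera call.
- hand_in(): hands the job in, once; it reports no verdict.
The state is a dict: "clock": time; "joint_pos": joint angles; "joint_velocities": joint speeds; "tau": joint torques, N m; "position": TCP position; "ee_rot": TCP orientation; "ft_force": force on the tool from outside, world axes, zero at the start; "torque": the same for the moment, N m; "grip_width": opening from 0.0 (shut) to 1.0 (fully open).
Only numpy, scipy, OpenCV 4.12 (cv2) and the standard library are available. Lean on these libraries where they do the work, as an engineer would, in place of code of your own. Each camera call takes 0.05 s, during which the arm holds its last target. There are 200 camera calls.

### The job

Reach over the slide tray, hook behind its tall blue far lip and drag it along the bench, without lifting it, between the rails of the cradle until you feel it fully home against the end stop; hold it there under light pressure for a moment, pressing tray and cradle together with no more than about 20 N at any time. Then let go and swing the orange catch fully shut behind the tray. Keep the jar in the tray upright and leave everything else on the bench alone.

Things in the scene. Friction and masses are not known exactly. Their poses are not given: they have to be found in the camera images.
- tray: Loose white slide tray with a tall blue far lip, 140 mm deep (x), 160 mm wide (y), 0.4 to 0.75 kg, sliding on the bench with 2 to 7 N. Origin: centre of its underside; x points from its low front wall to its far lip (roughly away from the robot), z up. Front and side walls 30 mm high, 5 mm thick. A rack of glass slides fills the +y half; a jar stands in the -y half.
- tray_lip (a point): Middle of the top edge of the tray's far lip, on its outer face: 70 mm along the tray's +x, 60 mm above its underside. The lip is an upright wall 6 mm thick, 160 mm wide. The catch moves with the stop, so its place is not measured, but once the tray is home the catch's upright hinge axis is 8.5 mm beyond this point (+x) and 127 mm to its left (+y).
- cradle: Fixed cradle: two aluminium rails 22 mm high along its x, no floor. Origin on the bench, midway between the rails; x away from the robot, z up. Rail inner faces at y = +-83.5 mm from x = -115 to -10 mm, then flaring to about +-100 mm at x = 36 mm. The tray starts square to it within 0.1 rad, its origin 115 to 150 mm out and up to 10 mm aside; when home its origin is at y = 0, x = -18 to +18 mm.
- rail_mouth (a point): Middle of the rails' far end, on the bench, 36 mm along the cradle's +x. The blue end stop with a firm black rubber pad (gives 1 to 3 mm at 20 N) that closes the near end is clamped at a setting that varies and is not measured (pad face 52 to 88 mm on the near side of the cradle's origin): feel for it. The tray is home when its front wall touches the pad.
- catch (a joint): Orange swing catch beside the tray (angle, rad): 0 open, arm along the cradle's +x; grows clockwise from above to 1.57, shut at a firm end, arm along -y, 2.5 mm behind the home tray's lip. Starts at 0 to 0.2; stays where left (0.04 N m). Arm 84 mm long, 13 to 23 mm above the bench; on it, 70 mm from the hinge, an upright pin, 12 mm across, up to 110 mm above the bench: pinch or push it.
- jar_mid (a point): Centre (half-way up) of the amber specimen jar, 36 mm in diameter and 55 mm tall, loose, standing in the tray; must stay upright in it.
- dish: Clear shallow dish, 80 mm across, 18 mm high, near the cradle's -y side; leave alone. Origin: centre of its underside.
- marker: Purple marker pen, 118 mm long and 14 mm thick, lying on the bench; leave alone. Origin near its middle, at its underside.
- beaker: Glass beaker, 68 mm across, 85 mm high; leave alone. Origin: centre of its underside.
- slidebox: Closed green slide box, 90 x 70 x 32 mm; leave alone. Origin: centre of its underside.
- weight: Brass weight, 40 mm across, 44 mm high; leave alone. Origin: centre of its underside.
Not all that is in view belongs to the job. What is shaped like the tray but purple is not meant.

How it is judged:
On the way, in this order (a step that is already met when the one before it is completed fails the run):
1. the tray is being dragged by its far lip: the fingers touch it at the lip and it has moved over 20 mm (contact force between the fingers and tray above 0.8 N and x of the grasp point in the frame of tray above 0.04 m and distance of tray from where it was at the start of the episode above 0.02 m), for 0.2 s.
2. the tray is between the rails within the range of the stop and held against the cradle with more than 3 N for 0.3 s (x of tray in the frame of cradle between -0.021 and 0.021 m and contact force between tray and cradle above 3 N), for 0.3 s.
3. the catch is shut behind the tray (value of joint catch above 1.47 rad), for 0.2 s.
At the end, for the whole second after the job is handed in: The tray lies flat and at rest between the rails, home against the stop (origin within 22 mm of the cradle's along x, 0.06 rad of square) and shut in by the catch behind it (past 1.47 of 1.57 rad, which only a home tray lets it reach), the jar upright in it (within 0.2 rad) (x of tray in the frame of cradle between -0.021 and 0.022 m and angle between the x axis of tray and the x axis of cradle, either way round below 0.06 rad and height (world z) of tray below 0.004 m and angle between tray's own z axis and vertical below 0.04 rad and linear speed of tray below 0.01 m/s and value of joint catch above 1.47 rad and angle between jar_mid's own z axis and vertical below 0.2 rad and horizontal distance between jar_mid and tray below 0.1 m); the robot touches nothing.
It fails at once if tray and cradle are pressed together with more than 25 N (contact force between tray and cradle above 25 N).
It fails at once if the tray is lifted over 15 mm or tipped over 0.2 rad (height (world z) of tray above 0.015 m or angle between tray's own z axis and vertical above 0.2 rad).
It fails at once if the jar tips over 0.5 rad (angle between jar_mid's own z axis and vertical above 0.5 rad).
It fails at once if another thing on the bench is moved over 25 mm (distance of any of dish, marker, beaker, slidebox, weight from where it was at the start of the episode above 0.025 m).
It also fails if it takes over 58 s, if anything falls off the work surface, if the arm or the gripper's body presses on something with over 40 N, if the wrist force passes 120 N, or if a joint passes its speed limit or range.

## Working session

There is one attempt and no reset: what is moved stays moved. The work goes in short steps, Python scripts to look and compute and a tool call to move; the robot and the scene stay as the last step left them, time stands still between calls to the robot, and variables do not carry over. Pictures are saved under pics/ and viewed, about 8 in all and at most 12, crops included, and the job is handed in when it is done.

Besides the shell and the picture viewer there is one more tool, called after ">>>" as name(argument=value, ...), one argument or row to a line, values as JSON. move_arm: Moves the arm, as the interface text tells. Its arguments: {"type":"object","properties":{"moves":{"type":"array","items":{"type":"array"}},"squeeze":{"type":"number"}},"required":["moves"]}

```bash
ls; mkdir -p pics; python3 - <<'E'
from workcell import *
import cv2
for n in("scene","top"):
    cv2.imwrite(f"pics/{n}0.png",camera(n)[...,::-1]); print(n,camera_info(n))
print(get_obs())
E
```

```text
pics
scene {'fx': 526.2033523054371, 'fy': 526.2033523054371, 'cx': 288.7015473701691, 'cy': 213.63617948558493, 'origin': array([1.2728698 , 0.22509735, 1.05279821]), 'rotation': array([ 0.56832982,  0.7442102 , -0.27601047, -0.21672705])}
top {'fx': 386.041217878144, 'fy': 386.041217878144, 'cx': 281.461505367066, 'cy': 212.2944163860126, 'origin': array([ 0.32834293, -0.0218719 ,  1.24313335]), 'rotation': array([-0.70038198,  0.7117935 , -0.03746385,  0.03757069])}
{'clock': 0.1, 'joint_pos': array([ 1.32142124,  0.33279878, -0.064736  ,  1.46085058,  0.02157929,
        1.34986908, -0.08846101]), 'joint_velocities': array([ 0.00029442, -0.00314022, -0.00059906,  0.00033708,  0.00130626,
       -0.00210284, -0.00080438]), 'tau': array([ 1.65909667e-03, -6.26744843e+01,  4.93773271e-02, -3.92431068e+01,
        1.63715892e-02,  6.96696588e-03,  8.92842536e-06]), 'position': array([ 0.14047569, -0.60867627,  0.23060497]), 'ee_rot': array([ 9.93573375e-01,  1.13188207e-01, -8.07992578e-05, -6.10407744e-04]), 'ft_force': array([ 1.00524701,  0.48118924, -0.27656567]), 'torque': array([ 0.03339585,  0.07486538, -0.00324815]), 'grip_width': 1.0015281298496121}
```

View pics/top0.png

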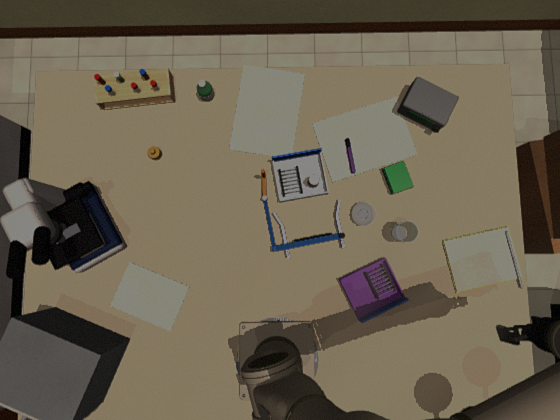

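View pics/scene0.png

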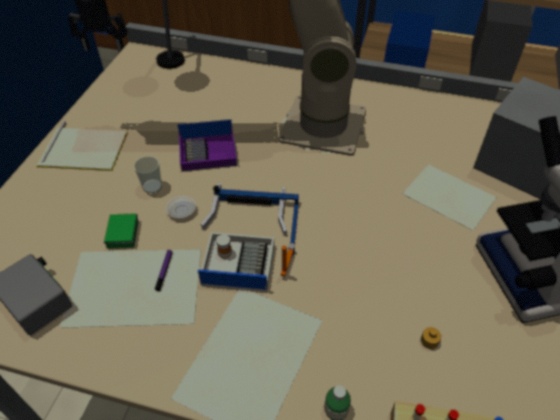

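The top view shows the white tray at (299,175) with its blue lip at (298,154). The cradle rails are at (280,228) and (340,225), the stop bar at (306,241), the orange catch at (264,184) and the jar at (313,181). Things that could be mistaken for the tray are the purple decoy at (372,290) and the microscope base at (85,230). I choose the white tray and check it in a close crop.

```bash
python3 - <<'E'
import cv2
a=cv2.imread("pics/top0.png")[140:262,250:380]
cv2.imwrite("pics/topc.png",cv2.resize(cv2.convertScaleAbs(a,alpha=1.3),(780,732)[:2],interpolation=cv2.INTER_CUBIC)[:600] if 0 else cv2.resize(cv2.convertScaleAbs(a,alpha=1.3),(650,610),interpolation=cv2.INTER_CUBIC)[:600])
a=cv2.imread("pics/scene0.png")[175:300,185:315]
cv2.imwrite("pics/scc.png",cv2.resize(cv2.convertScaleAbs(a,alpha=1.3),None,fx=4.8,fy=4.8,interpolation=cv2.INTER_CUBIC))
E
```

```text
(no output)
```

View pics/topc.png

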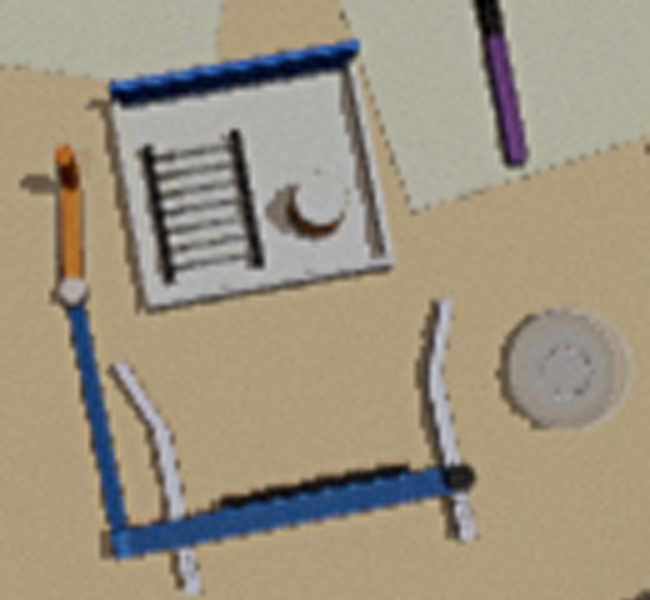

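View pics/scc.png

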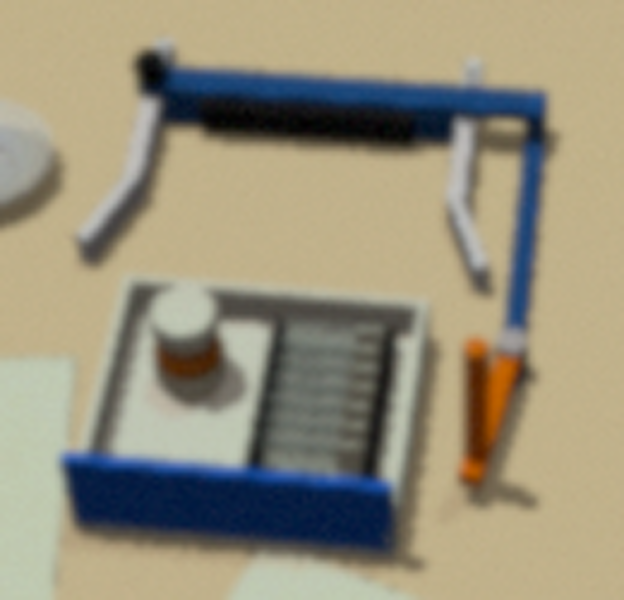

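The crops confirm the white tray with its blue lip. In the top crop, lip corners are at (110,86) and (357,41), and front corners at (150,310) and (392,267). The pin top is at (65,153), the hinge at (72,291) and the jar at (325,200).

```bash
cat > h.py <<'E'
import numpy as np
from scipy.spatial.transform import Rotation as R
from workcell import *
def px(n,u,v,z):
    i=camera_info(n); d=R.from_quat(i["rotation"]).apply([(u-i["cx"])/i["fx"],(v-i["cy"])/i["fy"],1]); o=i["origin"]
    return (o+d*(z-o[2])/d[2])
def top(u,v,z): return px("top",250+u/5-.4,140+v/5-.4,z)
def sc(u,v,z): return px("scene",185+u/4.8-.4,175+v/4.8-.4,z)
def st():
    o=get_obs(); print("t",o["clock"].__round__(2),"p",o["position"].round(4),"rv",R.from_quat(o["ee_rot"]).as_matrix().round(3).tolist(),"F",o["ft_force"].round(2),"g",round(o["grip_width"],2),"j",o["joint_pos"].round(2))
E
python3 - <<'E'
from h import *
P=dict(lipL=top(110,86,.06),lipR=top(357,41,.06),frL=top(150,310,.03),frR=top(392,267,.03),
 rLm=top(117,366,.022),rLb=top(160,430,.022),rLe=top(190,590,.022),rRm=top(445,300,.022),rRb=top(433,385,.022),rRe=top(465,538,.022),
 hinge=top(72,291,.03),pin=top(65,153,.11),stopL=top(115,555,.03),stopR=top(470,490,.03),
 padL=top(222,500,.025),padR=top(408,468,.025),pen1=top(515,160,.014),jar=top(325,200,.055),
 sLipL=sc(397,490,.06),sLipR=sc(65,457,.06),sLipbL=sc(390,548,0),sLipbR=sc(82,525,0),sHinge=sc(515,335,.03),sPin=sc(475,345,.11),sPinb=sc(472,470,.023),
 srRm=sc(85,240,.022),srLm=sc(482,275,.022),srRb=sc(130,180,.022),srLb=sc(455,200,.022),sdish=sc(0,150,.018))
for k,v in P.items(): print(k,v.round(4))
a=lambda p,q:np.degrees(np.arctan2(*( (P[p]-P[q])[[0,1]]*[-1,1])))
for p,q in(("lipL","lipR"),("frL","frR"),("sLipL","sLipR"),("padL","padR"),("rLm","rRm"),("srLm","srRm"),("srLb","srRb"),("rLb","rRb")):print(p,q,a(p,q),np.linalg.norm(P[p]-P[q]))
E
```

```text
lipL [0.6296 0.0053 0.06  ]
lipR [ 0.6559 -0.15    0.06  ]
frL [ 0.4918 -0.0174  0.03  ]
frR [ 0.5169 -0.1716  0.03  ]
rLm [0.4573 0.0042 0.022 ]
rLb [ 0.4161 -0.0225  0.022 ]
rLe [ 0.315  -0.0397  0.022 ]
rRm [ 0.4963 -0.2057  0.022 ]
rRb [ 0.4419 -0.1964  0.022 ]
rRe [ 0.3448 -0.2135  0.022 ]
hinge [0.5048 0.0319 0.03  ]
pin [0.5764 0.0316 0.11  ]
stopL [0.3376 0.0069 0.03  ]
stopR [ 0.3746 -0.2164  0.03  ]
padL [ 0.371  -0.0608  0.025 ]
padR [ 0.3893 -0.1786  0.025 ]
pen1 [ 0.5881 -0.2552  0.014 ]
jar [ 0.5559 -0.1278  0.055 ]
sLipL [0.6306 0.011  0.06  ]
sLipR [ 0.6546 -0.1467  0.06  ]
sLipbL [0.6256 0.0046 0.    ]
sLipbR [ 0.6532 -0.1461  0.    ]
sHinge [0.504  0.0355 0.03  ]
sPin [0.5748 0.0337 0.11  ]
sPinb [0.5855 0.0353 0.023 ]
srRm [ 0.4973 -0.2023  0.022 ]
srLm [0.4641 0.0071 0.022 ]
srRb [ 0.4511 -0.1943  0.022 ]
srLb [ 0.4178 -0.0207  0.022 ]
sdish [ 0.4464 -0.2723  0.018 ]
lipL lipR 9.608202569612601 0.15758138857806464
frL frR 9.231157214980833 0.15619129997474235
sLipL sLipR 8.624892943296386 0.15956034671584324
padL padR 8.813712671447831 0.11913647421385329
rLm rRm 10.51450927208441 0.2135311597631185
srLm srRm 9.00735729764524 0.2120221980628748
srLb srRb 10.865575493266457 0.17674037572241125
rLb rRb 8.451408420914765 0.17580763702971328
```

>>> move_arm(
  moves=[
    [[0.8,-0.6,0],[0,0,3.3],0.6],
    [[1,-0.72,0],[0,0,0],0.6],
    [[1,-0.72,0],[0,0,0],0.6],
    [[1,-0.72,0],[0,0,0],0.6],
    [[1,-0.72,0],[0,0,0],0.6],
  ],
)

```text
clock: 0.72
position: [0.2437, -0.5011, 0.231]
ee_rot: [0.996, 0.085, -0.0, -0.0]
ft_force: [0.1, -0.1, -0.1]
grip_width: 0.598
```

>>> move_arm(
  moves=[
    [[1,-0.72,0],[0,0,0],0.6],
    [[1,-0.72,0],[0,0,0],0.6],
    [[1,-0.72,0],[0,0,0],0.6],
    [[1,-0.72,0],[0,0,0],0.6],
    [[1,-0.72,0],[0,0,0],0.6],
  ],
)

```text
clock: 1.35
position: [0.3516, -0.3914, 0.231]
ee_rot: [0.996, 0.084, -0.0, -0.0]
ft_force: [0.2, -0.3, -0.7]
grip_width: 0.595
```

>>> move_arm(
  moves=[
    [[1,-0.72,0],[0,0,0],0.6],
    [[1,-0.72,0],[0,0,0],0.6],
    [[1,-0.72,0],[0,0,0],0.6],
    [[1,-0.72,0],[0,0,0],0.6],
    [[1,-0.72,0],[0,0,0],0.6],
  ],
)

```text
clock: 1.98
position: [0.4597, -0.2817, 0.231]
ee_rot: [0.996, 0.084, -0.0, -0.0]
ft_force: [-0.1, -0.1, -0.1]
grip_width: 0.6
```

>>> move_arm(
  moves=[
    [[1,-0.71,0],[0,0,0],0.6],
    [[1,-0.71,0],[0,0,0],0.6],
    [[1,-0.71,0],[0,0,0],0.6],
    [[1,-0.71,0],[0,0,0],0.6],
    [[1,-0.71,0],[0,0,0],0.6],
  ],
)

```text
clock: 2.6
position: [0.5679, -0.1733, 0.2309]
ee_rot: [0.996, 0.084, -0.0, -0.0]
ft_force: [-0.2, -0.3, -0.5]
grip_width: 0.602
```

>>> move_arm(
  moves=[
    [[1,-0.71,0],[0,0,0],0.6],
    [[1,-0.71,0],[0,0,0],0.6],
    [[1,-0.71,0],[0,0,0],0.6],
    [[1,-0.71,0],[0,0,0],0.6],
    [[0.9,-0.68,0],[0,0,0],0.6],
  ],
)

```text
clock: 3.22
position: [0.6739, -0.0659, 0.2307]
ee_rot: [0.996, 0.085, -0.0, -0.0]
ft_force: [1.1, 0.3, 1.0]
grip_width: 0.597
```

>>> move_arm(
  moves=[
    [[0,0,1],[0,0,0],0.6],
    [[0,0,1],[0,0,0],0.6],
    [[0,0,1],[0,0,0],0.6],
    [[0,0,1],[0,0,0],0.6],
    [[0,0,1],[0,0,0],0.6],
  ],
)

```text
clock: 3.85
position: [0.6731, -0.0668, 0.105]
ee_rot: [0.996, 0.084, -0.0, -0.0]
ft_force: [0.3, 0.5, -0.7]
grip_width: 0.602
```

```bash
python3 - <<'E'
from h import *; import cv2
st()
a=camera("scene")[...,::-1][150:350,150:400]
cv2.imwrite("pics/s1.png",cv2.resize(a,None,fx=3,fy=3,interpolation=cv2.INTER_CUBIC))
E
```

```text
t 3.85 p [ 0.6731 -0.0668  0.105 ] rv [[0.986, 0.168, -0.001], [0.168, -0.986, -0.0], [-0.001, -0.0, -1.0]] F [ 0.28  0.54 -0.7 ] g 0.6 j [ 0.37  0.58 -0.48  1.43  0.27  1.2  -1.54]
```

View pics/s1.png

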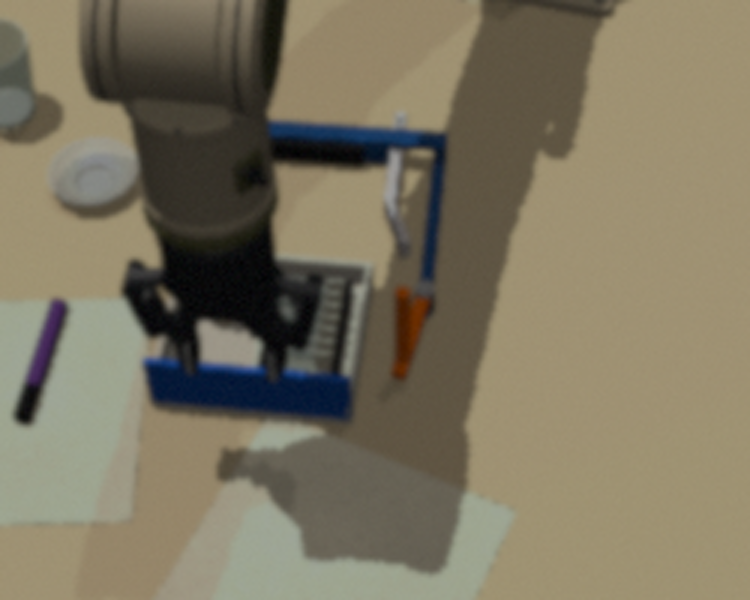

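Fingers are at (190,365) and (272,370), over and beyond the lip, with the jaw axis parallel to it and the tray undisturbed. Next I descend behind the lip.

>>> move_arm(
  moves=[
    [[0,0,1],[0,0,0],0.6],
    [[0,0,0.8],[0,0,0],0.6],
    [[0,0,0.8],[0,0,0],0.6],
    [[0,0,0.6],[0,0,0],0.6],
    [[0,0,0.15],[0,0,0],0.6],
  ],
)

```text
clock: 4.53
position: [0.6729, -0.0667, 0.0214]
ee_rot: [0.996, 0.085, -0.001, -0.0]
ft_force: [-0.5, 0.6, -1.0]
grip_width: 0.599
```

>>> move_arm(
  moves=[
    [[-0.2,0,0],[0,0,0],0.6],
    [[-0.2,0,0],[0,0,0],0.6],
    [[-0.2,0,0],[0,0,0],0.6],
    [[-0.1,0,0],[0,0,0],0.6],
  ],
)

```text
clock: 5.03
position: [0.656, -0.0699, 0.023]
ee_rot: [0.996, 0.084, 0.0, 0.0]
ft_force: [0.5, 0.3, -0.2]
grip_width: 0.602
```

>>> move_arm(
  moves=[
    [[-0.15,0,0],[0,0,0],0.6],
    [[-0.15,0,0],[0,0,0],0.6],
    [[-0.15,0,0],[0,0,0],0.6],
    [[-0.15,0,0],[0,0,0],0.6],
  ],
)

```text
clock: 5.52
position: [0.6417, -0.072, 0.0229]
ee_rot: [0.996, 0.085, 0.001, 0.0]
ft_force: [4.8, 0.6, 1.2]
grip_width: 0.6
```

>>> move_arm(
  moves=[
    [[-0.2,0,0],[0,0,0],0.6],
    [[-0.2,0,0],[0,0,0],0.6],
    [[-0.2,0,0],[0,0,0],0.6],
    [[-0.2,0,0],[0,0,0],0.6],
    [[-0.2,0,0],[0,0,0],0.6],
  ],
)

```text
clock: 6.15
position: [0.6169, -0.0764, 0.0229]
ee_rot: [0.996, 0.085, 0.001, 0.0]
ft_force: [5.4, 1.2, 0.4]
grip_width: 0.603
```

>>> move_arm(
  moves=[
    [[-0.25,0,0],[0,0,0],0.6],
    [[-0.25,0,0],[0,0,0],0.6],
    [[-0.25,0,0],[0,0,0],0.6],
    [[-0.25,0,0],[0,0,0],0.6],
    [[-0.25,0,0],[0,0,0],0.6],
  ],
)

```text
clock: 6.78
position: [0.586, -0.0816, 0.0229]
ee_rot: [0.996, 0.085, 0.0, 0.0]
ft_force: [4.9, 0.5, 0.5]
grip_width: 0.604
```

```bash
python3 - <<'E'
from h import *; import cv2
st()
a=camera("scene")[...,::-1][150:350,150:400]
cv2.imwrite("pics/s2.png",cv2.resize(a,None,fx=3,fy=3,interpolation=cv2.INTER_CUBIC))
E
```

```text
t 6.78 p [ 0.586  -0.0816  0.0229] rv [[0.986, 0.168, 0.001], [0.168, -0.986, -0.0], [0.001, 0.0, -1.0]] F [4.94 0.48 0.53] g 0.6 j [ 0.45  0.51 -0.48  1.74  0.28  0.96 -1.54]
```

View pics/s2.png

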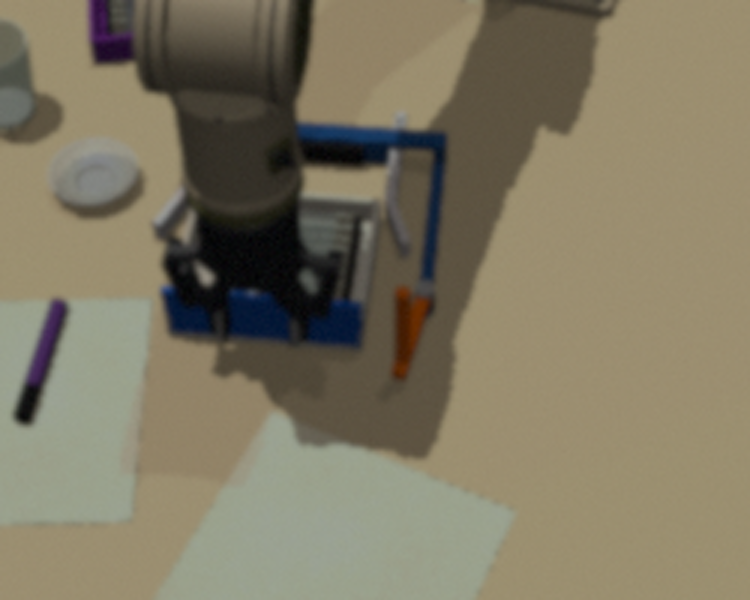

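The tray is entering squarely between the rails: lip at (165–360, 300–340), left front corner at (378,203) inside the rail tip at (405,245). The drag force is a steady 5 N.

>>> move_arm(
  moves=[
    [[-0.2,0,0],[0,0,0],0.6],
    [[-0.2,0,0],[0,0,0],0.6],
    [[-0.2,0,0],[0,0,0],0.6],
    [[-0.2,0,0],[0,0,0],0.6],
  ],
)

```text
clock: 7.32
position: [0.5665, -0.085, 0.0228]
ee_rot: [0.996, 0.085, 0.0, 0.0]
ft_force: [4.5, 0.5, 0.4]
grip_width: 0.6
```

>>> move_arm(
  moves=[
    [[-0.15,0,0],[0,0,0],0.6],
    [[-0.15,0,0],[0,0,0],0.6],
    [[-0.15,0,0],[0,0,0],0.6],
    [[-0.15,0,0],[0,0,0],0.6],
  ],
)

```text
clock: 7.82
position: [0.5517, -0.0875, 0.0228]
ee_rot: [0.996, 0.085, 0.0, 0.0]
ft_force: [5.9, 0.7, 0.8]
grip_width: 0.599
```

>>> move_arm(
  moves=[
    [[-0.1,0,0],[0,0,0],0.6],
    [[-0.1,0,0],[0,0,0],0.6],
    [[-0.1,0,0],[0,0,0],0.6],
    [[-0.1,0,0],[0,0,0],0.6],
  ],
)

```text
clock: 8.32
position: [0.5419, -0.0891, 0.0228]
ee_rot: [0.996, 0.085, 0.0, 0.0]
ft_force: [5.2, 1.0, 0.3]
grip_width: 0.602
```

>>> move_arm(
  moves=[
    [[-0.05,0,0],[0,0,0],0.6],
    [[-0.05,0,0],[0,0,0],0.6],
    [[-0.05,0,0],[0,0,0],0.6],
    [[-0.05,0,0],[0,0,0],0.6],
  ],
)

```text
clock: 8.82
position: [0.537, -0.09, 0.0228]
ee_rot: [0.996, 0.085, 0.0, 0.0]
ft_force: [5.5, 1.2, 1.3]
grip_width: 0.6
```

>>> move_arm(
  moves=[
    [[-0.03,0,0],[0,0,0],0.6],
    [[-0.03,0,0],[0,0,0],0.6],
    [[-0.02,0,0],[0,0,0],0.6],
  ],
)

```text
clock: 9.2
position: [0.535, -0.0903, 0.0228]
ee_rot: [0.996, 0.085, 0.0, 0.0]
ft_force: [5.4, 0.7, 0.2]
grip_width: 0.599
```

>>> move_arm(
  moves=[
    [[-0.02,0,0],[0,0,0],0.6],
    [[-0.02,0,0],[0,0,0],0.6],
    [[-0.02,0,0],[0,0,0],0.6],
  ],
)

```text
clock: 9.57
position: [0.5336, -0.0906, 0.0228]
ee_rot: [0.996, 0.085, 0.0, 0.0]
ft_force: [5.3, 0.3, 1.5]
grip_width: 0.603
```

>>> move_arm(
  moves=[
    [[-0.02,0,0],[0,0,0],0.6],
    [[-0.02,0,0],[0,0,0],0.6],
    [[-0.02,0,0],[0,0,0],0.6],
  ],
)

```text
clock: 9.95
position: [0.5321, -0.0908, 0.0228]
ee_rot: [0.996, 0.085, 0.0, 0.0]
ft_force: [5.5, 0.2, 0.8]
grip_width: 0.6
```

>>> move_arm(
  moves=[
    [[-0.02,0,0],[0,0,0],0.6],
    [[-0.02,0,0],[0,0,0],0.6],
    [[-0.01,0,0],[0,0,0],0.6],
  ],
)

```text
clock: 10.32
position: [0.5309, -0.0911, 0.0228]
ee_rot: [0.996, 0.085, 0.0, 0.0]
ft_force: [4.9, 1.1, 1.8]
grip_width: 0.602
```

>>> move_arm(
  moves=[
    [[-0.02,0,0],[0,0,0],0.6],
    [[-0.02,0,0],[0,0,0],0.6],
    [[-0.01,0,0],[0,0,0],0.6],
  ],
)

```text
clock: 10.7
position: [0.5299, -0.0912, 0.0228]
ee_rot: [0.996, 0.085, 0.001, 0.0]
ft_force: [7.2, 1.5, -0.3]
grip_width: 0.6
```

>>> move_arm(
  moves=[
    [[-0.01,0,0],[0,0,0],0.6],
    [[-0.01,0,0],[0,0,0],0.6],
  ],
)

```text
clock: 10.95
position: [0.5298, -0.091, 0.0229]
ee_rot: [0.996, 0.085, 0.001, -0.0]
ft_force: [8.3, 1.0, -0.5]
grip_width: 0.601
```

The arm now yields under command while the force rises, so it is against the pad. I press slightly more.

>>> move_arm(
  moves=[
    [[-0.02,0,0],[0,0,0],0.6],
    [[-0.02,0,0],[0,0,0],0.6],
  ],
)

```text
clock: 11.2
position: [0.5296, -0.0909, 0.0232]
ee_rot: [0.996, 0.085, 0.002, -0.0]
ft_force: [10.9, 3.2, -0.5]
grip_width: 0.601
```

>>> move_arm(
  moves=[
    [[-0.02,0,0],[0,0,0],0.6],
    [[-0.02,0,0],[0,0,0],0.6],
    [[0,0,0],[0,0,0],0.6],
  ],
)

```text
clock: 11.58
position: [0.5294, -0.0906, 0.0236]
ee_rot: [0.996, 0.085, 0.003, -0.0]
ft_force: [11.5, 2.8, -0.4]
grip_width: 0.599
```

>>> move_arm(
  moves=[
    [[-0.02,0,0],[0,0,0],0.6],
    [[-0.02,0,0],[0,0,0],0.6],
    [[0,0,0],[0,0,0],0.6],
    [[0,0,0],[0,0,0],0.6],
    [[0,0,0],[0,0,0],0.6],
  ],
)

```text
clock: 12.2
position: [0.5293, -0.0905, 0.024]
ee_rot: [0.996, 0.086, 0.004, -0.0]
ft_force: [15.0, 3.8, -0.4]
grip_width: 0.599
```

```bash
python3 - <<'E'
from h import *; import cv2
st()
a=camera("scene")[...,::-1][150:350,150:400]
cv2.imwrite("pics/s3.png",cv2.resize(a,None,fx=3,fy=3,interpolation=cv2.INTER_CUBIC))
E
```

```text
t 12.2 p [ 0.5293 -0.0905  0.024 ] rv [[0.985, 0.171, 0.007], [0.171, -0.985, 0.001], [0.007, 0.0, -1.0]] F [15.03  3.82 -0.4 ] g 0.6 j [ 0.52  0.4  -0.5   1.89  0.24  0.91 -1.5 ]
```

View pics/s3.png

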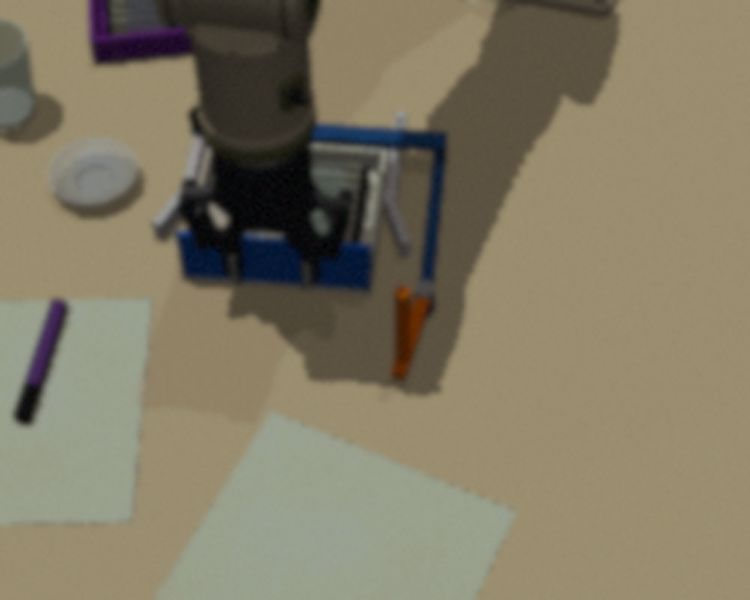

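The tray is home: lip at (183–372, 235–285), walls inside the rails, held at about 15 N wrist force (roughly 10 N on the pad). I now release backwards, go up, and move to the outside of the catch pin.

>>> move_arm(
  moves=[
    [[0.2,0,0],[0,0,0],0.6],
    [[0.5,0,0],[0,0,0],0.6],
    [[0.6,0,0],[0,0,0],0.6],
    [[0,0,-1],[0,0,0],0.6],
    [[0,0,-1],[0,0,0],0.6],
  ],
)

```text
clock: 12.88
position: [0.5581, -0.0861, 0.0726]
ee_rot: [0.996, 0.085, -0.001, -0.0]
ft_force: [0.5, -0.6, -1.1]
grip_width: 0.6
```

>>> move_arm(
  moves=[
    [[0,0,-1],[0,0,0],0.6],
    [[0,0,-1],[0,0,0],0.3],
    [[0,0,-1],[0,0,0],0],
    [[0.44,-1,0],[0,0,0],0],
    [[0.44,-1,0],[0,0,0],0],
  ],
)

```text
clock: 13.5
position: [0.5718, -0.0329, 0.1478]
ee_rot: [0.996, 0.084, -0.0, 0.0]
ft_force: [0.2, 0.3, -0.1]
grip_width: 0.001
```

>>> move_arm(
  moves=[
    [[0.44,-1,0],[0,0,0],0],
    [[0.44,-1,0],[0,0,0],0],
    [[0.44,-1,0],[0,0,0],0],
    [[0,-0.3,0],[0,0,0],0],
    [[0,0,0],[0,0,-9],0],
  ],
)

```text
clock: 14.12
position: [0.5896, 0.0537, 0.1473]
ee_rot: [0.986, 0.164, -0.0, 0.0]
ft_force: [-1.1, -0.6, 0.1]
grip_width: 0.002
```

>>> move_arm(
  moves=[
    [[0,0,0],[0,0,-9],0],
    [[0,0,0],[0,0,-9],0],
    [[0,0,0],[0,0,-9],0],
    [[0,0,0],[0,0,-9],0],
    [[0,0,0],[0,0,0],0],
  ],
)

```text
clock: 14.75
position: [0.5897, 0.0523, 0.1473]
ee_rot: [0.889, 0.458, -0.0, 0.0]
ft_force: [-0.7, -1.0, -0.1]
grip_width: -0.001
```

```bash
python3 - <<'E'
from h import *; import cv2
st()
a=camera("scene")[...,::-1][150:350,150:400]
cv2.imwrite("pics/s4.png",cv2.resize(a,None,fx=3,fy=3,interpolation=cv2.INTER_CUBIC))
E
```

```text
t 14.75 p [0.5897 0.0523 0.1473] rv [[0.58, 0.815, -0.001], [0.815, -0.58, -0.0], [-0.001, -0.0, -1.0]] F [-0.75 -1.03 -0.15] g -0.0 j [ 0.4   0.41 -0.71  1.63  0.28  1.21 -0.99]
```

View pics/s4.png

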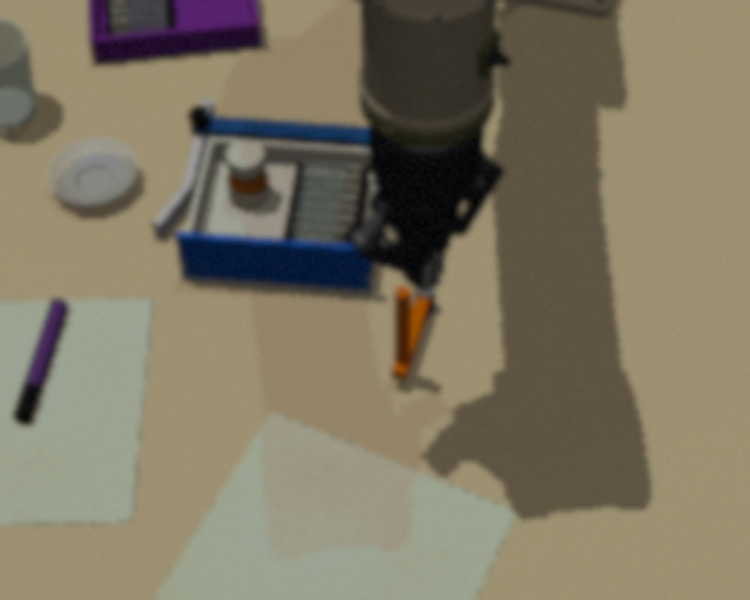

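Tray home and jar upright at (247,168); catch open, pin top at (403,292). The fingers are shut and outside the pin. I descend and sweep the pin along its arc.

>>> move_arm(
  moves=[
    [[0.2,0,0],[0,0,0],0],
    [[0,0,0.9],[0,0,0],0],
    [[0,0,1],[0,0,0],0],
    [[0,0,0.9],[0,0,0],0],
    [[0,0,0.1],[0,0,0],0],
  ],
)

```text
clock: 15.42
position: [0.5918, 0.0576, 0.0737]
ee_rot: [0.889, 0.459, -0.001, -0.001]
ft_force: [0.5, 0.2, 0.6]
grip_width: 0.002
```

>>> move_arm(
  moves=[
    [[-0.22,0,0],[0,0,0],0],
    [[-0.22,0,0],[0,0,0],0],
    [[-0.3,0.16,0],[0,0,0],0],
    [[-0.3,0.14,0],[0,0,0],0],
    [[-0.3,0.11,0],[0,0,0],0],
  ],
)

```text
clock: 16.05
position: [0.5818, 0.0235, 0.0753]
ee_rot: [0.888, 0.459, 0.0, 0.0]
ft_force: [1.1, 0.6, 0.5]
grip_width: -0.0
```

```bash
python3 - <<'E'
from h import *; import cv2
st()
a=camera("scene")[...,::-1][150:350,150:400]
cv2.imwrite("pics/s5.png",cv2.resize(a,None,fx=3,fy=3,interpolation=cv2.INTER_CUBIC))
E
```

```text
t 16.05 p [0.5818 0.0235 0.0753] rv [[0.578, 0.816, 0.001], [0.816, -0.578, -0.0], [0.0, 0.001, -1.0]] F [1.12 0.59 0.46] g -0.0 j [ 0.43  0.47 -0.68  1.72  0.33  1.07 -0.97]
```

View pics/s5.png

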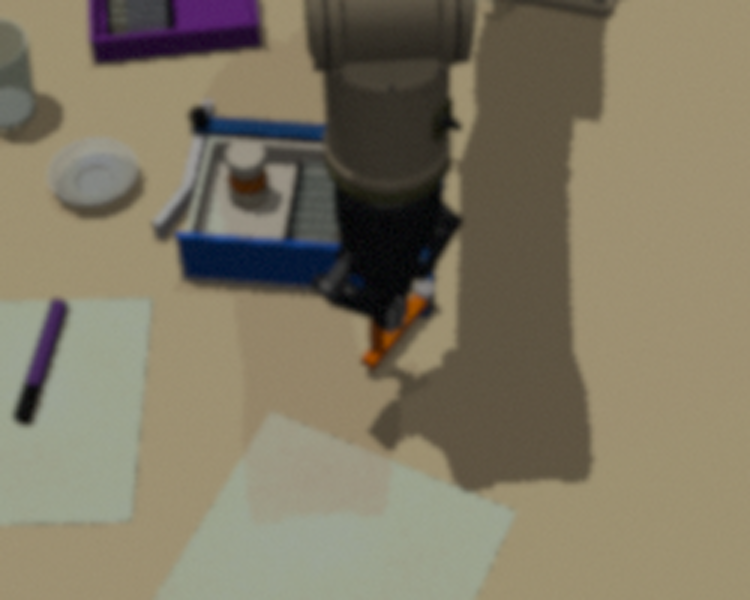

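The catch is turning with the fingers (arm tip at (372,358)). I continue the arc.

>>> move_arm(
  moves=[
    [[-0.32,0.06,0],[0,0,0],0],
    [[-0.32,0.03,0],[0,0,0],0],
    [[-0.32,0,0],[0,0,0],0],
    [[-0.31,-0.04,0],[0,0,0],0],
    [[-0.31,-0.08,0],[0,0,0],0],
  ],
)

```text
clock: 16.73
position: [0.5577, -0.0079, 0.075]
ee_rot: [0.888, 0.459, -0.0, 0.0]
ft_force: [0.7, 0.0, 0.8]
grip_width: 0.003
```

>>> move_arm(
  moves=[
    [[-0.31,-0.13,0],[0,0,0],0],
    [[-0.28,-0.16,0],[0,0,0],0],
    [[-0.26,-0.18,0],[0,0,0],0],
  ],
)

```text
clock: 17.1
position: [0.5358, -0.0183, 0.0751]
ee_rot: [0.888, 0.459, -0.0, 0.0]
ft_force: [0.8, -0.3, -0.3]
grip_width: 0.004
```

>>> move_arm(
  moves=[
    [[-0.16,-0.12,0],[0,0,0],0],
    [[-0.12,-0.1,0],[0,0,0],0],
    [[-0.06,-0.04,0],[0,0,0],0],
    [[0,0,0],[0,0,0],0],
  ],
)

```text
clock: 17.6
position: [0.526, -0.0212, 0.075]
ee_rot: [0.888, 0.459, -0.0, 0.0]
ft_force: [0.5, -0.2, -0.9]
grip_width: 0.001
```

>>> move_arm(
  moves=[
    [[-0.04,-0.04,0],[0,0,0],0],
    [[-0.04,-0.04,0],[0,0,0],0],
    [[0,0,0],[0,0,0],0],
  ],
)

```text
clock: 17.98
position: [0.5241, -0.0213, 0.0753]
ee_rot: [0.888, 0.46, 0.001, 0.0]
ft_force: [4.6, 1.3, -1.5]
grip_width: -0.002
```

>>> move_arm(
  moves=[
    [[-0.04,-0.04,0],[0,0,0],0],
    [[-0.03,-0.03,0],[0,0,0],0],
    [[0,0,0],[0,0,0],0],
    [[0,0,0],[0,0,0],0],
  ],
)

```text
clock: 18.48
position: [0.5231, -0.0208, 0.0759]
ee_rot: [0.888, 0.46, 0.003, 0.0]
ft_force: [11.1, 3.8, -4.4]
grip_width: -0.001
```

Firm end reached (11 N, no further movement). I back off, rise clear and look.

>>> move_arm(
  moves=[
    [[0.2,0.2,0],[0,0,0],0],
    [[0.6,0.4,0],[0,0,0],0],
    [[0.6,0.4,0],[0,0,0],0],
    [[0,0,-1],[0,0,0],0],
    [[0,0,-1],[0,0,0],0],
  ],
)

```text
clock: 19.1
position: [0.561, -0.0081, 0.1251]
ee_rot: [0.888, 0.459, -0.001, -0.0]
ft_force: [0.6, -1.0, -0.6]
grip_width: 0.003
```

>>> move_arm(
  moves=[
    [[0.7,-0.8,-1],[0,0,0],0],
    [[0.7,-0.8,-1],[0,0,0],0],
    [[0.7,-0.8,0],[0,0,0],0],
    [[0.7,-0.8,0],[0,0,0],0],
    [[0,0,0],[0,0,0],0],
  ],
)

```text
clock: 19.73
position: [0.5359, 0.0972, 0.175]
ee_rot: [0.887, 0.461, -0.0, -0.0]
ft_force: [-0.2, 0.4, 0.4]
grip_width: 0.002
```

```bash
python3 - <<'E'
from h import *; import cv2
st()
a=camera("scene")[...,::-1][160:290,180:330]
cv2.imwrite("pics/s6.png",cv2.resize(a,None,fx=4.5,fy=4.5,interpolation=cv2.INTER_CUBIC))
E
```

```text
t 19.73 p [0.5359 0.0972 0.175 ] rv [[0.575, 0.818, -0.001], [0.818, -0.575, -0.0], [-0.001, -0.001, -1.0]] F [-0.23  0.43  0.36] g 0.0 j [ 0.41  0.29 -0.78  1.72  0.21  1.23 -1.04]
```

View pics/s6.png

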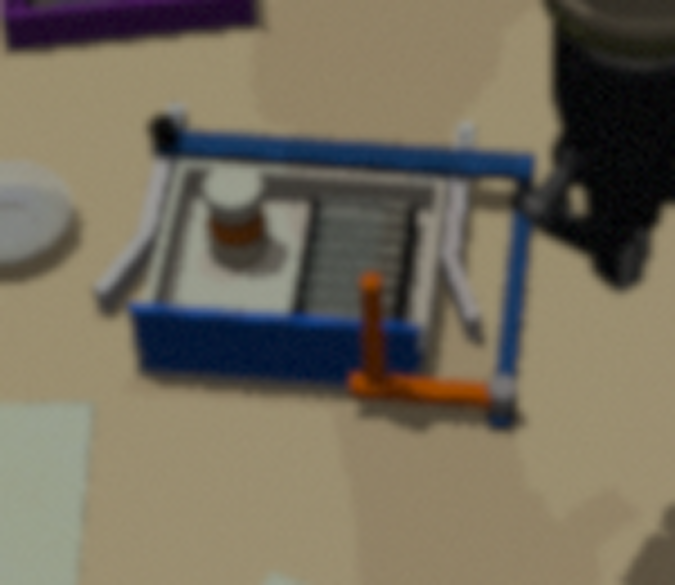

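The tray is home, the jar upright at (235,215), and the catch lies along the lip from (505,393) to (352,382). I check its angle numerically.

```bash
python3 - <<'E'
from h import *
f=lambda u,v,z: px("scene",180+u/4.5-.4,160+v/4.5-.4,z)
an=lambda a,b: np.degrees(np.arctan2(-(a-b)[0],(a-b)[1]))
lipL,lipR=f(424,326,.06),f(131,307,.06)
hin,tip=f(500,390,.023),f(352,380,.023); pin=f(372,278,.11)
print("lip",an(lipL,lipR),"arm",an(hin,tip),"pin",pin,"expect .516 -.0355","lipmid",(lipL+lipR)/2)
E
```

```text
lip 10.71713527711088 arm 10.599628697722753 pin [ 0.51676175 -0.03413185  0.11      ] expect .516 -.0355 lipmid [ 0.51647311 -0.08937448  0.06      ]
```

Arm and lip are parallel within 0.2°, and the pin is within 2 mm of its computed shut position. The robot is clear, so I hand in.

```bash
python3 -c "
from workcell import *
print(hand_in())"
```

```text
the job is handed in; nothing more can be done
None
```

I hooked the white tray behind its blue lip and dragged it between the rails with about 5 N. At the end stop I held it for about half a second at about 15 N wrist force, roughly 10 N on the pad. I then released it and pushed the orange catch's pin round until the catch met its firm end. The job was handed in at about 20 s on the robot's clock, well inside the 58 s limit.

The last checks agreed:
- **Catch:** it is parallel to the lip within about 0.2°, and its pin is within about 2 mm of the computed shut position.
- **Tray:** the lip is within about 4 mm of its predicted home place.
- **Jar and dish:** the jar is upright in the tray, and the dish looks undisturbed.
- **Robot:** the arm is clear of everything, with wrist force near zero.

I did not measure the other bench items again at the end. The tray-to-cradle force was inferred from the wrist reading, not measured directly. No check failed.

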